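# Sort the repair bench into its trays

### The arm

A 7-joint arm with a two-finger parallel gripper is mounted at the origin on the work surface; the furniture and walls round the work are solid. World frame = base frame: x ahead of the robot, y to its left, z up, the work surface at z = 0. Lengths are in m, angles in degrees, forces in N, time in s.
With the tool pointing down it reaches from about 0.4 to 0.9 m from the base axis. Payload 5.5 kg.
Tool frame: the origin (TCP) lies at the centre of the arm's flange, where the gripper is bolted on; the fingertips stand 173 mm ahead of it and the grasp point (between the pads) lies 155 mm ahead of it; z points along the fingers, y is the line along which they close (so a half turn about z gives the same grasp; the last joint's range is limited). The gripper opens to 85 mm and grips with 20 to 120 N. Pads are 22 mm wide; open, the fingers measure 114 mm over their backs; the gripper's body (76 mm by 85 mm) begins 54 mm behind the grasp point. The pads swing forward as they close: fully open they stand 13 mm farther back than shut.
Start: joints at [-57.456, 28.699, -24.465, 88.831, 12.651, 65.22, -12.049], TCP at [0.195, 0.62, 0.405] pointing down, gripper open.
Joint ranges: [-164.97, 164.97], [-17.58, 116.51], [-87.97, 89.64], [11.32, 138.91], [-80.73, 260.73], [10.89, 115.49], [-147.41, 147.41]. Speed limits (degrees/s): [147.25, 147.25, 180, 180, 180, 180, 180].

### API

Orientations are given as a 3x3 rotation matrix whose columns are the frame's x, y, z axes.
In Python, from station import robot gives the robot as it stands. The module is installed in compiled form; this text tells all that it offers.
- The arm moves only by the tool send_rows, never from a script. Its arguments are lists of equal length, an entry for each row: "offset": the shift along the tool's x, y, z in m, a list of three; "yaw": the turn about the tool's z in rad; "gripper": the opening, from -1 (shut) to 1 (fully open). A call has 1 to 8 rows; each row is the pose to reach, as a shift and turn from the pose commanded when the call began, along the tool's axes at that moment; what a row does not reach only later rows make up. A row lasts 1/8 s, in which the tool goes at most 62.5 mm and 10.7 degrees, less where a joint would pass 70% of its speed; a pose out of reach is approached as far as the arm can. A call with a gripper value outside its range is refused whole. The fingers move at their own pace and stop on an object; "squeeze" is the grip in N (left out, the last holds). Time passes only in rows, so rows that repeat a pose let the fingers close. It gives the time, the measured TCP pose, the force, the opening and the grip force at its end, in the units of the state.
- robot.get_obs(): the state, without advancing time (a new reading comes with each control period).
- robot.read_camera(name): name is "scene" or "top" or "wrist"; returns a dict with "pixels" (480x640x3 uint8, red, green, blue), "fx", "fy", "cx", "cy" (pixels), "origin" and "rotation" of the camera in the world; the wrist camera has in their place "mount" (4x4, takes a point from camera to tool coordinates, whose origin is the TCP and whose axes are the flange's). Camera axes: x right, y down, z forward; pixel columns grow to the right and rows downward; lengths in m; the calibration is good to about 2 mm. A picture is of the moment at which its call begins: read the wrist's pose just before it. There is no depth.
- robot.finish_job(): hands the job in; it is judged then, once.
The state is a dict: "time": time; "joint_positions": joint angles; "qd": joint speeds; "tau": joint torques, N m; "eef_pos": TCP position; "eef_rot": TCP orientation; "wrist_force": force on the tool from outside, world axes, zero at the start; "wrist_torque": the same for the moment, N m; "width": finger opening in m; "grip_force": force on a finger pad.
Only numpy, scipy, OpenCV 4.12 (cv2) and the standard library are available. Lean on these libraries where they do the work, as an engineer would, in place of code of your own. Each camera call takes 0.05 s, during which the arm holds its last target. There are 200 camera calls.

### The job

Tidy the loose things of the repair bench into their three parts trays: lay the screwdriver lengthwise in the long tray, the charger block lengthwise in the plain short tray, and stand one small lidded pot in each pocket of the two-pocket tray, all right way up and resting on the tray floor. Leave the small jar and the lens box where they stand.

Things in the scene. Friction and masses are not known exactly. Their poses are not given: they have to be found in the camera images.
- driver: Precision screwdriver with a slim blue handle and a thin steel blade, lying flat, 127 mm long (along its own y), 10 mm thick at the handle. The handle runs from 18 mm on the -y side of the origin to the +y end, the thin blade points to -y; it balances about 18 mm from the origin towards +y. Origin: middle of its length, on its underside (5 mm below its axis). It may roll about its length.
- charger: Black charger block, 45 x 75 x 31 mm (own x, y, z). Origin: centre of its underside, z up.
- pot_a: Tiny round pot, white with a yellow lid, 28 mm across the lid (25 mm below it), 15 mm high; the lid is the upper 6 mm. Origin: centre of its underside, z up. The two pots are the same kind: either may go in either pocket.
- pot_b: Tiny round pot, white with a beige lid, same shape and size as the other: 28 mm across, 15 mm high. Origin: centre of its underside, z up.
- long_tray: Long white open tray, one compartment, fixed to the desk: 156 mm (own x) by 84 mm (own y) outside, 12 mm high, walls and floor 3 mm thick, so 150 x 78 mm inside. For the screwdriver, laid along the tray's x, either end first. Origin: centre of its underside, on the desk, z up.
- pot_tray: White open tray with two equal pockets, one pot to each, fixed to the desk: 119 mm (own x) by 84 mm (own y) outside, 12 mm high; walls, floor and the divider across the middle 3 mm thick. Each pocket is 55 mm (x) by 78 mm (y) inside, centred at x = +29 or -29 mm, y = 0 in the tray's frame. Origin: centre of its underside, on the desk, z up.
- block_tray: Plain short white open tray, one compartment, fixed to the desk: 103 mm (own x) by 73 mm (own y) outside, 12 mm high, walls and floor 3 mm thick, so 97 x 67 mm inside. For the charger block, its 75 mm length along the tray's x, either end first. Origin: centre of its underside, on the desk, z up.
- jar: Small yellow-lidded jar, 37 mm across, 39 mm high: a bystander, to be left alone. Origin: centre of its underside.
- lensbox: Small white box with a blue label, 44 x 64 x 29 mm: a bystander, to be left alone. Origin: centre of its underside.

How it is judged (in metres and radians):
At the end, for the whole second after the job is handed in: Screwdriver along the long tray (within 21 mm lengthwise, 36 mm sideways, 0.4 rad); charger upright on the plain short tray's floor (14 mm, 0.3 rad), one pot upright on each pocket's floor (18 mm along, 27 mm across); all at rest; jar and lens box within 20 mm of where they stood (x of driver in the frame of long_tray between -0.021 and 0.021 m and y of driver in the frame of long_tray between -0.036 and 0.036 m and z of driver in the frame of long_tray between -0.001 and 0.017 m and angle between the y axis of driver and the x axis of long_tray, either way round below 0.4 rad and x of charger in the frame of block_tray between -0.014 and 0.014 m and y of charger in the frame of block_tray between -0.014 and 0.014 m and z of charger in the frame of block_tray between -0.001 and 0.007 m and angle between the y axis of charger and the x axis of block_tray, either way round below 0.3 rad and angle between charger's own z axis and vertical below 0.1 rad and y of pot_a in the frame of pot_tray between -0.027 and 0.027 m and z of pot_a in the frame of pot_tray between -0.001 and 0.007 m and angle between each of pot_a, pot_b's own z axis and vertical below 0.15 rad and y of pot_b in the frame of pot_tray between -0.027 and 0.027 m and z of pot_b in the frame of pot_tray between -0.001 and 0.007 m and ((x of pot_a in the frame of pot_tray between 0.012 and 0.048 m and x of pot_b in the frame of pot_tray between -0.048 and -0.012 m) or (x of pot_b in the frame of pot_tray between 0.012 and 0.048 m and x of pot_a in the frame of pot_tray between -0.048 and -0.012 m)) and linear speed of each of driver, charger, pot_a, pot_b below 0.02 m/s and distance of each of jar, lensbox from where it was at the start of the episode below 0.02 m); the robot touches nothing.
It fails at once if the small jar is pushed away or tipped over (distance of jar from where it was at the start of the episode above 0.02 m or angle between jar's own z axis and vertical above 0.3 rad).
It fails at once if the lens box is pushed away or tipped over (distance of lensbox from where it was at the start of the episode above 0.02 m or angle between lensbox's own z axis and vertical above 0.3 rad).
It also fails if it takes over 102 s, if anything falls off the work surface, if the arm or the gripper's body presses on something with over 40 N, if the wrist force passes 120 N, or if a joint passes its speed limit or range.

## Working session

There is one attempt and no reset: what is moved stays moved. The work goes in short steps, Python scripts to look and compute and a tool call to move; the robot and the scene stay as the last step left them, time stands still between calls to the robot, and variables do not carry over. Pictures are saved under pics/ and viewed, at most 14 in all, crops included, and the job is handed in when it is done.

Besides the shell and the picture viewer there is one more tool, called after "Request:" in YAML: its name, and indented under it one key for each argument. send_rows: Moves the arm, as the interface text tells. Its arguments: {"type":"object","properties":{"offset":{"type":"array","items":{"type":"array","items":{"type":"number"}}},"yaw":{"type":"array","items":{"type":"number"}},"gripper":{"type":"array","items":{"type":"number"}},"squeeze":{"type":"number"}},"required":["offset","yaw","gripper"]}

```bash
mkdir -p pics; python3 - <<'E'
from station import robot
import cv2,numpy as np,pickle
o=robot.get_obs()
print(o['time'],o['eef_pos'],np.round(o['eef_rot'],3).tolist(),o['width'])
for n in ['top','scene']:
    c=robot.read_camera(n);pickle.dump(c,open(n+'0.pkl','wb'))
    cv2.imwrite(f'pics/{n}0.png',c['pixels'][:,:,::-1]);print(n,c['fx'],c['fy'],c['cx'],c['cy'],c['origin'],np.round(c['rotation'],4).tolist())
E
```

```text
0.0 [0.19502018 0.61968914 0.40365796] [[-0.954, 0.3, -0.001], [0.3, 0.954, -0.002], [0.0, -0.002, -1.0]] 0.08551690036383722
top 470.9226062633186 470.9226062633186 321.0566919357781 233.66855606063945 [ 0.37460748 -0.24560151  0.85358525] [[-0.0022, -0.983, 0.1837], [-0.9993, 0.0089, 0.0357], [-0.0367, -0.1835, -0.9823]]
scene 594.9670961783407 594.9670961783407 321.26014945608983 240.58683784607018 [0.08655338 0.35741641 0.44904554] [[-0.8058, -0.2683, 0.5279], [-0.592, 0.3911, -0.7047], [-0.0174, -0.8804, -0.474]]
```

View pics/top0.png

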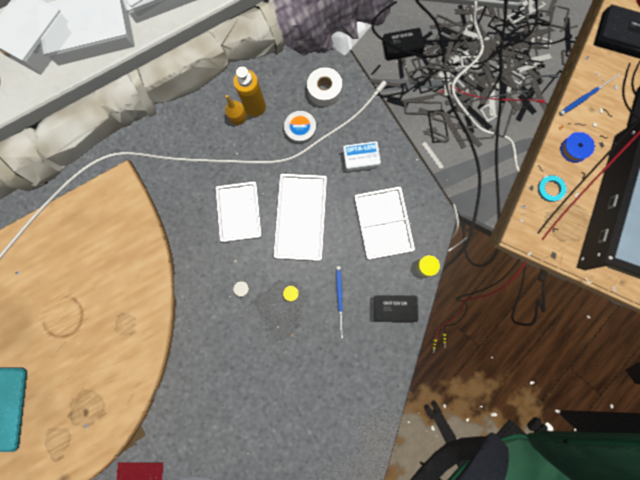

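View pics/scene0.png

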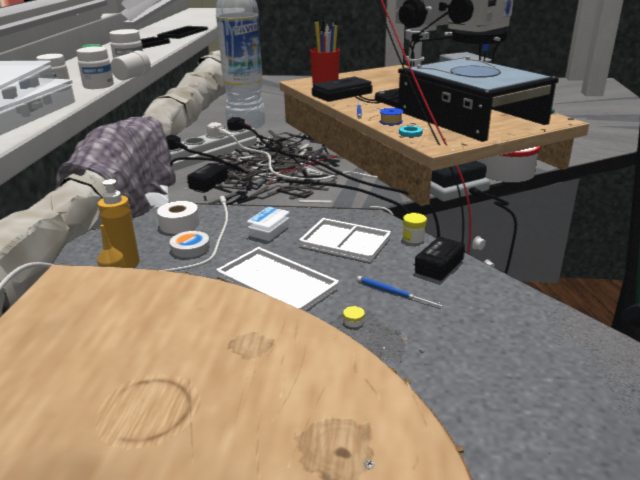

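Top view: the three trays sit mid-image: block tray at (238,212), long tray at (301,217), pot tray at (385,222). Below them are the pots at (241,289) and (291,293), the driver at (339,300) and the charger at (395,308). The jar is at (429,266) and the lens box at (362,156).

```bash
cat > h.py <<'E'
import numpy as np,cv2
def ray(c,uv,z,R=None,o=None):
    R=np.array(c['rotation']) if R is None else R; o=np.array(c['origin']) if o is None else o
    uv=np.atleast_2d(uv).astype(float)
    d=np.c_[(uv[:,0]-c['cx'])/c['fx'],(uv[:,1]-c['cy'])/c['fy'],np.ones(len(uv))]@R.T
    return (o+d*((z-o[2])/d[:,2])[:,None])[:,:2]
def blob(mask,roi):
    x0,y0,x1,y1=roi;m=np.zeros_like(mask);m[y0:y1,x0:x1]=mask[y0:y1,x0:x1]
    cs,_=cv2.findContours(m,cv2.RETR_EXTERNAL,cv2.CHAIN_APPROX_NONE)
    return max(cs,key=cv2.contourArea)[:,0,:]
def rect(c,ct,z):
    p=ray(c,ct,z);r=cv2.minAreaRect((p*1000).astype(np.float32))
    (w,h),a=r[1],r[2]
    if h>w: w,h,a=h,w,a+90
    a=(a+90)%180-90
    return np.round(r[0],1),round(w,1),round(h,1),round(a,1)  # mm, long-axis angle deg
E
python3 - <<'E'
import pickle
from h import *
c=pickle.load(open('top0.pkl','rb'));px=c['pixels'];hsv=cv2.cvtColor(px,cv2.COLOR_RGB2HSV)
H,S,V=[hsv[:,:,i] for i in range(3)]
white=((V>165)&(S<50)).astype(np.uint8); dark=(V<60).astype(np.uint8)
print([int(V[250,330]),int(V[270,360])])
blue=((H>100)&(H<130)&(S>120)).astype(np.uint8);yel=((H>22)&(H<35)&(S>150)).astype(np.uint8)
for n,m,roi,z in [('block',white,(205,170,268,250),.012),('long',white,(268,165,335,268),.012),('pot',white,(345,180,420,265),.012),
 ('charger',dark,(360,285,425,330),.031),('handle',blue,(325,255,352,325),.005),('pot_a',yel,(275,280,305,305),.015),('pot_b',((V>150)&(S<90)).astype(np.uint8),(228,278,255,300),.015),('jar',yel,(410,250,445,282),.039),('lens',((V>150)).astype(np.uint8),(338,135,388,178),.029)]:
    print(n,*rect(c,blob(m,roi),z))
print('tip',ray(c,[[338,267],[342,337]],.005))
crop=cv2.resize(px[130:350,200:450],None,fx=3,fy=3,interpolation=cv2.INTER_CUBIC)
E
```

```text
[132, 130]
block [576.5 -61. ] 107.8 77.5 6.7
long [ 565.8 -177. ] 160.7 89.1 -3.4
pot [ 552.8 -330.5] 123.9 89.6 10.1
charger [ 395.8 -342.5] 72.7 40.7 89.8
handle [ 429.7 -246.7] 69.5 7.2 -0.5
pot_a [ 424.3 -160.2] 24.9 24.0 -45.0
pot_b [434. -71.] 27.1 26.1 46.1
jar [ 469.5 -401.3] 34.8 33.5 -46.2
lens [ 676.3 -290.2] 64.9 46.8 -82.9
tip [[ 0.47168776 -0.24528616]
 [ 0.34799981 -0.2512302 ]]
```

Request:
send_rows:
  offset:
    - [-0.4,-0.42,0.07]
    - [-0.4,-0.42,0.07]
    - [-0.4,-0.42,0.07]
    - [-0.4,-0.42,0.07]
    - [-0.4,-0.42,0.07]
    - [-0.4,-0.42,0.07]
    - [-0.4,-0.42,0.07]
    - [-0.4,-0.42,0.07]
  yaw: [0,0,0,0,0,0,0,0]
  gripper: [0,0,0,0,0,0,0,0]
  squeeze: 30

```text
time: 1.1
eef_pos: [0.4142, 0.1725, 0.3446]
eef_rot: [[-0.954, 0.3, 0.0], [0.3, 0.954, 0.0], [-0.0, 0.0, -1.0]]
wrist_force: [1.3, 0.5, -0.0]
width: 0.0425
grip_force: 0.0
```

```bash
cat > go.py <<'E'
import sys,numpy as np
from station import robot
# go.py x y z phi(deg, world angle of tool y): offsets in the tool frame
o=robot.get_obs();R=np.array(o['eef_rot']);p=np.array(o['eef_pos'])
phi=np.degrees(np.arctan2(R[1,1],R[0,1]))
print('t',round(o['time'],2),'p',np.round(p,4),'phi',round(phi,1),'q',np.round(o['joint_positions'],0),'w',round(o['width'],4),'F',round(o['grip_force'],1),'wf',np.round(o['wrist_force'],1),'tilt',np.round(R[:,2],3))
a=list(map(float,sys.argv[1:]))
for i in range(0,len(a),4):
    x=np.array(a[i:i+3]);d=R.T@(x-p);y=(phi-a[i+3]+180)%360-180
    print('off',np.round(d,4),'yaw',round(np.radians(y),3),'dist',round(np.linalg.norm(d),3))
E
python3 go.py .428 -.2475 .28 92.7 .428 -.2475 .28 -87.3
```

```text
t 1.1 p [0.4142 0.1725 0.3446] phi 72.5 q [-14.  11. -14. 120.   4.  49.  43.] w 0.0425 F 0.0 wf [ 1.3  0.5 -0. ] tilt [ 0.  0. -1.]
off [-0.1391 -0.3965  0.0646] yaw -0.352 dist 0.425
off [-0.1391 -0.3965  0.0646] yaw 2.79 dist 0.425
```

Request:
send_rows:
  offset:
    - [-0.02,-0.055,0]
    - [-0.04,-0.11,0.01]
    - [-0.06,-0.165,0.02]
    - [-0.08,-0.22,0.03]
    - [-0.1,-0.275,0.045]
    - [-0.12,-0.33,0.055]
    - [-0.139,-0.385,0.065]
    - [-0.139,-0.3965,0.065]
  yaw: [-0.05,-0.1,-0.15,-0.2,-0.25,-0.3,-0.352,-0.352]
  gripper: [0,0,0,0,0,0,0,0]

```text
time: 2.1
eef_pos: [0.4262, -0.2498, 0.2789]
eef_rot: [[-0.999, -0.041, -0.001], [-0.041, 0.999, -0.001], [0.001, -0.001, -1.0]]
wrist_force: [-0.4, 1.3, 0.6]
width: 0.0427
grip_force: 0.0
```

```bash
python3 go.py .428 -.2475 .176 92.7; python3 - <<'E'
from station import robot
import cv2,numpy as np
from h import *
o=robot.get_obs();c=robot.read_camera('wrist')
cv2.imwrite('pics/w1.png',c['pixels'][:,:,::-1])
M=np.array(c['mount']);R=np.array(o['eef_rot']);p=np.array(o['eef_pos'])
Rw=R@M[:3,:3];ow=p+R@M[:3,3]
hsv=cv2.cvtColor(c['pixels'],cv2.COLOR_RGB2HSV);H,S,V=[hsv[:,:,i] for i in range(3)]
b=((H>100)&(H<130)&(S>120)).astype(np.uint8)
ct=blob(b,(0,0,640,480));q=ray(c,ct,.005,Rw,ow);r=cv2.minAreaRect((q*1000).astype(np.float32));print(r)
E
```

```text
t 2.1 p [ 0.4262 -0.2498  0.2789] phi 92.4 q [ 27.  21.  -0. 118.   0.  41. 119.] w 0.0427 F 0.0 wf [-0.4  1.3  0.6] tilt [-0.001 -0.001 -1.   ]
off [-0.002   0.0023  0.1029] yaw -0.006 dist 0.103
((431.2552185058594, -246.91778564453125), (72.7325439453125, 9.08812427520752), 2.870535373687744)
```

View pics/w1.png

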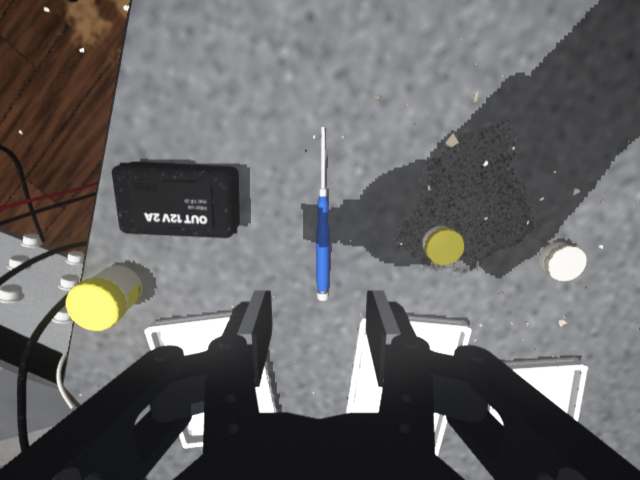

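The wrist view confirms the top-camera position: the driver handle lies between the fingers at (323,245), with the charger at left and both pots at right. Descending.

Request:
send_rows:
  offset:
    - [-0.002,0.002,0.05]
    - [-0.002,0.002,0.09]
    - [-0.002,0.002,0.103]
    - [-0.002,0.002,0.103]
    - [-0.002,0.002,0.103]
    - [-0.002,0.002,0.103]
    - [-0.002,0.002,0.103]
    - [-0.002,0.002,0.103]
  yaw: [-0.006,-0.006,-0.006,-0.006,-0.006,-0.006,-0.006,-0.006]
  gripper: [0,0,0,0,-1,-1,-1,-1]

```text
time: 3.15
eef_pos: [0.4301, -0.2437, 0.1783]
eef_rot: [[-0.999, -0.053, 0.003], [-0.053, 0.999, -0.001], [-0.002, -0.001, -1.0]]
wrist_force: [0.3, 0.2, 7.5]
width: 0.0084
grip_force: 30.2
```

```bash
python3 go.py .428 -.2475 .176 92.7
```

```text
t 3.15 p [ 0.4301 -0.2437  0.1783] phi 93.0 q [ 27.  32.  -0. 119.   0.  29. 119.] w 0.0084 F 30.2 wf [0.3 0.2 7.5] tilt [ 0.003 -0.001 -1.   ]
off [ 0.0023 -0.0036  0.0023] yaw 0.006 dist 0.005
```

Request:
send_rows:
  offset:
    - [0,0,-0.05]
    - [-0.04,0.01,-0.07]
    - [-0.08,0.03,-0.07]
    - [-0.12,0.05,-0.07]
    - [-0.155,0.074,-0.07]
    - [-0.155,0.074,-0.07]
    - [-0.155,0.074,-0.07]
  yaw: [0,0.02,0.05,0.08,0.112,0.112,0.112]
  gripper: [-1,-1,-1,-1,-1,-1,-1]

```text
time: 4.03
eef_pos: [0.5796, -0.1615, 0.2469]
eef_rot: [[-0.998, 0.058, -0.001], [0.058, 0.998, -0.0], [0.001, -0.0, -1.0]]
wrist_force: [-0.2, -0.8, -0.7]
width: 0.0085
grip_force: 29.4
```

```bash
python3 go.py .586 -.178 .183 86.6
```

```text
t 4.03 p [ 0.5796 -0.1615  0.2469] phi 86.7 q [ 12.  33.   1. 103.  -1.  44. 100.] w 0.0085 F 29.4 wf [-0.2 -0.8 -0.7] tilt [-0.001 -0.    -1.   ]
off [-0.0074 -0.016   0.0639] yaw 0.001 dist 0.066
```

Request:
send_rows:
  offset:
    - [-0.007,-0.016,0.02]
    - [-0.007,-0.016,0.05]
    - [-0.007,-0.016,0.064]
    - [-0.007,-0.016,0.065]
    - [-0.007,-0.016,0.065]
    - [-0.007,-0.016,0.065]
    - [-0.007,-0.016,0.065]
    - [-0.007,-0.016,0.03]
  yaw: [0,0,0,0,0,0,0,0]
  gripper: [-1,-1,-1,-1,-1,-0.3,-0.3,-0.3]

```text
time: 5.03
eef_pos: [0.5846, -0.177, 0.2146]
eef_rot: [[-0.998, 0.058, -0.006], [0.058, 0.998, 0.002], [0.006, 0.001, -1.0]]
wrist_force: [0.8, 0.1, -0.1]
width: 0.0295
grip_force: 0.0
```

```bash
python3 go.py .424 -.160 .26 90 .566 -.177 .26 90
```

```text
t 5.03 p [ 0.5846 -0.177   0.2146] phi 86.7 q [ 14.  36.   1. 102.  -1.  42. 101.] w 0.0295 F 0.0 wf [ 0.8  0.1 -0.1] tilt [-0.006  0.002 -1.   ]
off [ 0.1615  0.0077 -0.0444] yaw -0.058 dist 0.168
off [ 0.0188 -0.001  -0.0453] yaw -0.058 dist 0.049
```

Request:
send_rows:
  offset:
    - [0,0,-0.03]
    - [0.04,0.002,-0.045]
    - [0.09,0.004,-0.045]
    - [0.14,0.007,-0.045]
    - [0.1615,0.0077,-0.045]
    - [0.1615,0.0077,-0.045]
    - [0.1615,0.0077,-0.045]
  yaw: [0,0,0,-0.03,-0.058,-0.058,-0.058]
  gripper: [-0.3,0,0,0.1,0.1,0.1,0.1]

```text
time: 5.9
eef_pos: [0.4268, -0.1606, 0.2623]
eef_rot: [[-1.0, 0.001, 0.002], [0.001, 1.0, -0.001], [-0.002, -0.001, -1.0]]
wrist_force: [-0.6, 0.3, 0.3]
width: 0.0467
grip_force: 0.0
```

```bash
python3 go.py .424 -.160 .177 90; cat > wr.py <<'E'
from station import robot
import cv2,numpy as np,sys
from h import *
o=robot.get_obs();c=robot.read_camera('wrist')
if len(sys.argv)>1: cv2.imwrite('pics/%s.png'%sys.argv[1],c['pixels'][:,:,::-1])
M=np.array(c['mount']);R=np.array(o['eef_rot']);p=np.array(o['eef_pos'])
Rw=R@M[:3,:3];ow=p+R@M[:3,3]
hsv=cv2.cvtColor(c['pixels'],cv2.COLOR_RGB2HSV);H,S,V=[hsv[:,:,i] for i in range(3)]
for n,m,z in [('yellow',(H>22)&(H<35)&(S>150)&(V>60),.015),('blue',(H>100)&(H<130)&(S>120),.008),('dark',(V<45),.031),('pale',(V>150)&(S<80),.015)]:
    for ct in cv2.findContours(cv2.morphologyEx(m.astype(np.uint8),cv2.MORPH_OPEN,np.ones((3,3))),cv2.RETR_EXTERNAL,cv2.CHAIN_APPROX_NONE)[0]:
        if cv2.contourArea(ct)<300: continue
        r=cv2.minAreaRect((ray(c,ct[:,0,:],z,Rw,ow)*1000).astype(np.float32))
        if max(r[1])<200: print(n,np.round(r[0]),np.round(r[1]),round(r[2]),'px',ct[:,0].mean(0).round())
E
python3 wr.py
```

```text
t 5.9 p [ 0.4268 -0.1606  0.2623] phi 89.9 q [ 17.  20.  -0. 123.   0.  37. 107.] w 0.0467 F 0.0 wf [-0.6  0.3  0.3] tilt [ 0.002 -0.001 -1.   ]
off [0.0029 0.0007 0.0853] yaw -0.001 dist 0.085
dark [ 411. -115.] [19. 33.] 18 px [392. 233.]
dark [ 396. -317.] [68. 48.] 87 px [ 45. 213.]
dark [333. -30.] [85. 85.] 1 px [562.  98.]
pale [589. -56.] [59. 28.] 34 px [453. 441.]
pale [ 525. -330.] [69. 85.] 10 px [ 65. 366.]
pale [ 525. -170.] [78. 80.] 87 px [307. 374.]
```

Request:
send_rows:
  offset:
    - [0.003,0.001,0.04]
    - [0.003,0.001,0.075]
    - [0.003,0.001,0.085]
    - [0.003,0.001,0.085]
    - [0.003,0.001,0.085]
    - [0.003,0.001,0.085]
    - [0.003,0.001,0.085]
  yaw: [0,0,0,0,0,0,0]
  gripper: [0.1,0.1,0.1,0.1,-1,-1,-1]

```text
time: 6.82
eef_pos: [0.4232, -0.1597, 0.1779]
eef_rot: [[-1.0, 0.001, 0.003], [0.001, 1.0, -0.001], [-0.003, -0.001, -1.0]]
wrist_force: [0.4, 0.1, 6.1]
width: 0.0259
grip_force: 29.7
```

```bash
python3 go.py .5815 -.3255 .26 100.1
```

```text
t 6.83 p [ 0.4232 -0.1597  0.1779] phi 90.0 q [ 17.  29.  -0. 125.   0.  26. 107.] w 0.0259 F 29.7 wf [0.4 0.1 6.1] tilt [ 0.003 -0.001 -1.   ]
off [-0.1586 -0.1657 -0.0816] yaw -0.177 dist 0.243
```

Request:
send_rows:
  offset:
    - [0,0,-0.05]
    - [-0.03,-0.03,-0.08]
    - [-0.06,-0.065,-0.08]
    - [-0.09,-0.1,-0.08]
    - [-0.13,-0.135,-0.08]
    - [-0.1585,-0.1655,-0.08]
    - [-0.1585,-0.1655,-0.08]
    - [-0.1585,-0.1655,-0.08]
  yaw: [0,-0.03,-0.06,-0.1,-0.14,-0.177,-0.177,-0.177]
  gripper: [-1,-1,-1,-1,-1,-1,-1,-1]

```text
time: 7.82
eef_pos: [0.58, -0.3245, 0.2562]
eef_rot: [[-0.985, -0.175, -0.002], [-0.175, 0.985, 0.001], [0.001, 0.002, -1.0]]
wrist_force: [-0.2, -1.0, 1.0]
width: 0.0258
grip_force: 29.7
```

```bash
python3 go.py .5815 -.3255 .182 100.1;python3 wr.py w2
```

```text
t 7.83 p [ 0.58   -0.3245  0.2562] phi 100.1 q [ 28.  37.  -1.  93.   1.  50. 126.] w 0.0258 F 29.7 wf [-0.2 -1.   1. ] tilt [-0.002  0.001 -1.   ]
off [-0.0014 -0.0014  0.0742] yaw -0.0 dist 0.074
yellow [ 471. -406.] [38. 45.] 10 px [208.  44.]
blue [ 703. -291.] [10. 46.] 7 px [333. 406.]
blue [ 586. -177.] [10. 73.] 85 px [528. 293.]
dark [ 472. -205.] [69. 60.] 26 px [594. 102.]
pale [ 765. -527.] [12. 38.] 88 px [ 12. 435.]
pale [ 684. -298.] [39. 48.] 10 px [324. 390.]
pale [ 662. -426.] [29.  7.] 32 px [152. 340.]
pale [610. -97.] [51. 14.] 26 px [632. 350.]
pale [ 581. -186.] [ 75. 106.] 87 px [529. 309.]
pale [ 581. -165.] [ 54. 128.] 87 px [570. 316.]
pale [ 553. -330.] [119.  86.] 11 px [307. 200.]
```

View pics/w2.png

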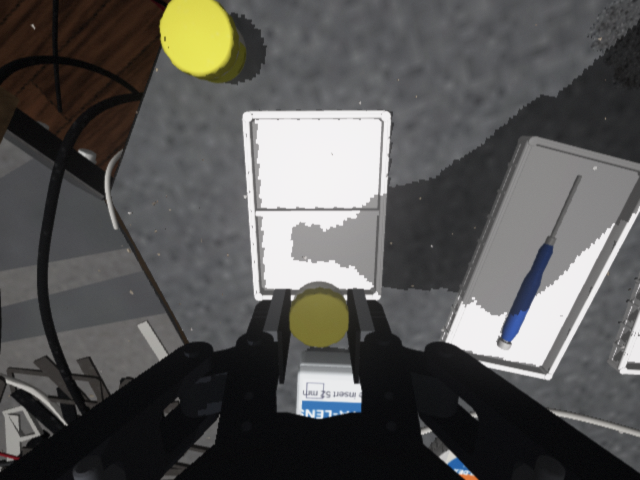

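The wrist view shows the pot held upright between the fingers at (320,318), the pot tray at (318,205), and the driver lying in the long tray at (540,265). Placing the pot.

Request:
send_rows:
  offset:
    - [-0.001,-0.001,0.04]
    - [-0.001,-0.001,0.065]
    - [-0.001,-0.001,0.075]
    - [-0.001,-0.001,0.075]
    - [-0.001,-0.001,0.075]
    - [-0.001,-0.001,0.075]
    - [-0.001,-0.001,0.075]
    - [-0.001,-0.001,0.02]
  yaw: [0,0,0,0,0,0,0,0]
  gripper: [-1,-1,-1,-1,-0.15,-0.15,-0.15,-0.15]

```text
time: 8.88
eef_pos: [0.5794, -0.3246, 0.2321]
eef_rot: [[-0.984, -0.175, -0.01], [-0.175, 0.984, 0.005], [0.009, 0.007, -1.0]]
wrist_force: [0.8, -0.3, 0.4]
width: 0.0361
grip_force: 0.0
```

```bash
python3 go.py .434 -.071 .26 80
```

```text
t 8.88 p [ 0.5794 -0.3246  0.2321] phi 100.1 q [ 28.  39.  -1.  93.   1.  48. 126.] w 0.0361 F 0.0 wf [ 0.8 -0.3  0.4] tilt [-0.01   0.005 -1.   ]
off [ 0.0989  0.2754 -0.0252] yaw 0.351 dist 0.294
```

Request:
send_rows:
  offset:
    - [0,0.01,-0.03]
    - [0.02,0.06,-0.03]
    - [0.04,0.115,-0.03]
    - [0.06,0.17,-0.03]
    - [0.08,0.225,-0.03]
    - [0.099,0.275,-0.028]
    - [0.099,0.275,-0.028]
    - [0.099,0.275,-0.028]
  yaw: [0.03,0.1,0.15,0.22,0.28,0.35,0.35,0.35]
  gripper: [-0.1,0,0,0.1,0.1,0.1,0.1,0.1]

```text
time: 9.88
eef_pos: [0.4369, -0.0728, 0.2654]
eef_rot: [[-0.985, 0.172, 0.002], [0.172, 0.985, -0.0], [-0.002, -0.0, -1.0]]
wrist_force: [0.4, -0.6, 0.8]
width: 0.0472
grip_force: 0.0
```

```bash
python3 go.py .434 -.071 .178 80;python3 wr.py
```

```text
t 9.88 p [ 0.4369 -0.0728  0.2654] phi 80.1 q [  5.  18.   1. 125.  -1.  37.  87.] w 0.0472 F 0.0 wf [ 0.4 -0.6  0.8] tilt [ 0.002 -0.    -1.   ]
off [0.0033 0.0013 0.0873] yaw 0.002 dist 0.087
pale [ 557. -330.] [16. 49.] 10 px [ 25. 437.]
pale [ 578. -202.] [15. 51.] 74 px [192. 437.]
pale [ 539. -136.] [14. 49.] 87 px [261. 388.]
pale [ 516. -321.] [55. 69.] 10 px [ 27. 398.]
pale [552. -72.] [60. 60.] 7 px [338. 387.]
pale [ 493. -184.] [56. 18.] 87 px [178. 342.]
pale [523. 126.] [13. 38.] 22 px [615. 316.]
pale [484. 117.] [22. 42.] 82 px [607. 267.]
pale [435. -71.] [25. 25.] 80 px [321. 245.]
```

Pot_b is at (435,-71), as measured before.

Request:
send_rows:
  offset:
    - [0.003,0.001,0.04]
    - [0.003,0.001,0.075]
    - [0.003,0.001,0.088]
    - [0.003,0.001,0.088]
    - [0.003,0.001,0.088]
    - [0.003,0.001,0.088]
    - [0.003,0.001,0.088]
  yaw: [0,0,0,0,0,0,0]
  gripper: [0.1,0.1,0.1,0.1,-1,-1,-1]

```text
time: 10.8
eef_pos: [0.4342, -0.0714, 0.1779]
eef_rot: [[-0.985, 0.173, 0.003], [0.173, 0.985, -0.0], [-0.003, -0.0, -1.0]]
wrist_force: [-1.1, -1.3, 6.9]
width: 0.0251
grip_force: 29.7
```

```bash
python3 go.py .5245 -.3355 .26 100.1
```

```text
t 10.8 p [ 0.4342 -0.0714  0.1779] phi 80.0 q [  5.  29.   1. 127.  -1.  25.  87.] w 0.0251 F 29.7 wf [-1.1 -1.3  6.9] tilt [ 0.003 -0.    -1.   ]
off [-0.1349 -0.2445 -0.0818] yaw -0.35 dist 0.291
```

Request:
send_rows:
  offset:
    - [0,0,-0.05]
    - [-0.02,-0.04,-0.08]
    - [-0.05,-0.09,-0.08]
    - [-0.08,-0.14,-0.08]
    - [-0.105,-0.19,-0.08]
    - [-0.135,-0.24,-0.08]
    - [-0.135,-0.2445,-0.08]
    - [-0.135,-0.2445,-0.08]
  yaw: [0,-0.05,-0.12,-0.19,-0.26,-0.33,-0.35,-0.35]
  gripper: [-1,-1,-1,-1,-1,-1,-1,-1]

```text
time: 11.8
eef_pos: [0.5236, -0.335, 0.2564]
eef_rot: [[-0.985, -0.174, -0.001], [-0.174, 0.985, 0.001], [0.001, 0.001, -1.0]]
wrist_force: [-0.2, 0.6, 0.1]
width: 0.0258
grip_force: 29.7
```

```bash
python3 go.py .5245 -.3355 .181 100.1
```

```text
t 11.8 p [ 0.5236 -0.335   0.2564] phi 100.0 q [ 31.  34.  -1. 100.   1.  46. 130.] w 0.0258 F 29.7 wf [-0.2  0.6  0.1] tilt [-0.001  0.001 -1.   ]
off [-0.0008 -0.0007  0.0754] yaw -0.001 dist 0.075
```

Request:
send_rows:
  offset:
    - [-0.001,-0.001,0.04]
    - [-0.001,-0.001,0.065]
    - [-0.001,-0.001,0.076]
    - [-0.001,-0.001,0.076]
    - [-0.001,-0.001,0.076]
    - [-0.001,-0.001,0.076]
    - [-0.001,-0.001,0.076]
    - [-0.001,-0.001,0.02]
  yaw: [0,0,0,0,0,0,0,0]
  gripper: [-1,-1,-1,-1,-0.15,-0.15,-0.15,-0.15]

```text
time: 12.8
eef_pos: [0.5229, -0.3347, 0.2325]
eef_rot: [[-0.984, -0.175, -0.009], [-0.175, 0.985, 0.005], [0.008, 0.007, -1.0]]
wrist_force: [0.8, 0.7, 0.7]
width: 0.0361
grip_force: 0.0
```

```bash
python3 go.py .3965 -.342 .28 0 .3965 -.342 .28 40
```

```text
t 12.8 p [ 0.5229 -0.3347  0.2325] phi 100.1 q [ 31.  36.  -1. 100.   1.  45. 130.] w 0.0361 F 0.0 wf [0.8 0.7 0.7] tilt [-0.009  0.005 -1.   ]
off [ 0.1261  0.0153 -0.0464] yaw 1.747 dist 0.135
off [ 0.1261  0.0153 -0.0464] yaw 1.049 dist 0.135
```

Request:
send_rows:
  offset:
    - [0,0,-0.046]
    - [0.02,0,-0.046]
    - [0.04,0.005,-0.046]
    - [0.06,0.007,-0.046]
    - [0.08,0.01,-0.046]
    - [0.1,0.012,-0.046]
    - [0.126,0.015,-0.046]
    - [0.126,0.015,-0.046]
  yaw: [0.1,0.28,0.46,0.64,0.82,1.0,1.18,1.36]
  gripper: [0,0.3,0.7,0.8,0.8,0.8,0.8,0.8]

```text
time: 13.8
eef_pos: [0.3963, -0.3439, 0.283]
eef_rot: [[-0.369, 0.929, -0.001], [0.929, 0.369, 0.0], [0.001, -0.001, -1.0]]
wrist_force: [0.8, -0.5, -0.1]
width: 0.0771
grip_force: 0.0
```

```bash
python3 go.py .3965 -.342 .186 0 ; python3 wr.py w3
```

```text
t 13.8 p [ 0.3963 -0.3439  0.283 ] phi 21.7 q [ 23.  24.  18. 114. -11.  44.  69.] w 0.0771 F 0.0 wf [ 0.8 -0.5 -0.1] tilt [-0.001  0.    -1.   ]
off [0.0016 0.001  0.097 ] yaw 0.378 dist 0.097
yellow [ 479. -412.] [38. 44.] 26 px [383. 354.]
dark [ 385. -410.] [ 8. 50.] 48 px [268. 326.]
dark [ 397. -332.] [94. 46.] 90 px [325. 231.]
dark [ 198. -353.] [14. 35.] 44 px [ 14. 149.]
dark [ 248. -388.] [106. 135.] 6 px [ 69. 228.]
dark [ 388. -256.] [15. 28.] 44 px [357. 117.]
dark [ 363. -257.] [39. 22.] 89 px [321.  99.]
dark [ 363. -228.] [100.  49.] 22 px [339.  45.]
pale [ 551. -328.] [120.  85.] 10 px [516. 294.]
pale [ 534. -181.] [77. 98.] 86 px [600.  89.]
```

View pics/w3.png

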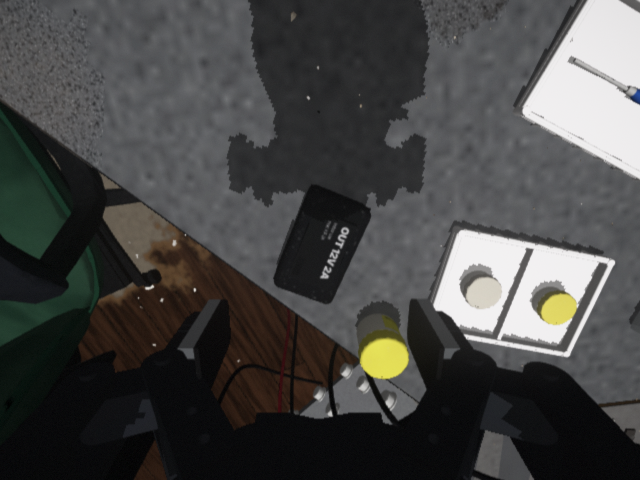

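Both pots stand upright in their pockets (483,292) and (558,308). The charger is at (322,243) and the jar at (385,350), clear of the finger path.

Request:
send_rows:
  offset:
    - [0.0015,0.001,0.01]
    - [0.0015,0.001,0.02]
    - [0.0015,0.001,0.03]
    - [0.0015,0.001,0.065]
    - [0.0015,0.001,0.097]
    - [0.0015,0.001,0.097]
    - [0.0015,0.001,0.097]
    - [0.0015,0.001,0.097]
  yaw: [0.18,0.36,0.378,0.378,0.378,0.378,0.378,0.378]
  gripper: [0.8,0.8,0.8,0.8,0.8,0.8,-1,-1]
  squeeze: 40

```text
time: 14.85
eef_pos: [0.3995, -0.3422, 0.1874]
eef_rot: [[-0.01, 1.0, 0.002], [1.0, 0.01, -0.001], [-0.001, 0.002, -1.0]]
wrist_force: [-2.6, 0.5, 8.2]
width: 0.0439
grip_force: 39.6
```

Request:
send_rows:
  offset:
    - [0,0,0]
    - [0,0,0]
    - [0,0,-0.04]
    - [0,0,-0.08]
    - [0,0,-0.08]
  yaw: [0,0,0,0,0]
  gripper: [-1,-1,-1,-1,-1]

```text
time: 15.48
eef_pos: [0.4003, -0.3427, 0.2693]
eef_rot: [[-0.01, 1.0, 0.006], [1.0, 0.01, -0.004], [-0.004, 0.006, -1.0]]
wrist_force: [0.0, 0.9, -2.0]
width: 0.044
grip_force: 42.5
```

```bash
python3 go.py .5765 -.061 .27 96.7
```

```text
t 15.47 p [ 0.4003 -0.3427  0.2693] phi 0.6 q [ 19.  26.  23. 114. -15.  42.  52.] w 0.044 F 42.5 wf [ 0.   0.9 -2. ] tilt [ 0.006 -0.004 -1.   ]
off [ 0.28    0.1789 -0.0007] yaw -1.678 dist 0.332
```

Request:
send_rows:
  offset:
    - [0.02,0.015,-0.02]
    - [0.06,0.04,-0.02]
    - [0.1,0.065,-0.02]
    - [0.14,0.09,-0.02]
    - [0.18,0.115,-0.02]
    - [0.22,0.14,-0.02]
    - [0.26,0.165,-0.02]
    - [0.28,0.179,-0.02]
  yaw: [-0.15,-0.33,-0.51,-0.69,-0.87,-1.05,-1.23,-1.41]
  gripper: [-1,-1,-1,-1,-1,-1,-1,-1]

```text
time: 16.48
eef_pos: [0.5761, -0.0562, 0.2848]
eef_rot: [[-0.99, 0.141, -0.001], [0.141, 0.99, 0.002], [0.001, 0.002, -1.0]]
wrist_force: [-0.3, 0.3, -2.0]
width: 0.0443
grip_force: 42.5
```

```bash
python3 go.py .5765 -.061 .25 96.7
```

```text
t 16.48 p [ 0.5761 -0.0562  0.2848] phi 81.9 q [  2.  28.   1. 106.  -1.  47.  85.] w 0.0443 F 42.5 wf [-0.3  0.3 -2. ] tilt [-0.001  0.002 -1.   ]
off [-0.0011 -0.0047  0.0348] yaw -0.258 dist 0.035
```

Request:
send_rows:
  offset:
    - [-0.001,-0.005,0.02]
    - [-0.001,-0.005,0.04]
    - [-0.001,-0.005,0.05]
    - [-0.001,-0.005,0.05]
  yaw: [-0.13,-0.258,-0.258,-0.258]
  gripper: [-1,-1,-1,-1]

```text
time: 16.98
eef_pos: [0.575, -0.065, 0.2346]
eef_rot: [[-0.995, -0.104, -0.002], [-0.104, 0.995, 0.0], [0.002, 0.001, -1.0]]
wrist_force: [-0.8, 0.1, -1.8]
width: 0.0446
grip_force: 42.4
```

```bash
python3 go.py .5765 -.061 .191 96.7; python3 wr.py w4
```

```text
t 16.98 p [ 0.575  -0.065   0.2346] phi 95.9 q [  6.  32.  -2. 107.   2.  41.  98.] w 0.0446 F 42.4 wf [-0.8  0.1 -1.8] tilt [-0.002  0.    -1.   ]
off [-0.002   0.0038  0.0436] yaw -0.013 dist 0.044
blue [ 587. -179.] [ 7. 73.] 89 px [127. 261.]
dark [ 645. -227.] [36. 13.] 17 px [ 25. 358.]
dark [504.  35.] [ 92. 145.] 88 px [521. 181.]
pale [ 734. -152.] [27. 12.] 15 px [172. 464.]
pale [538. -77.] [44. 90.] 41 px [300. 209.]
pale [ 566. -173.] [ 84. 155.] 87 px [102. 222.]
```

View pics/w4.png

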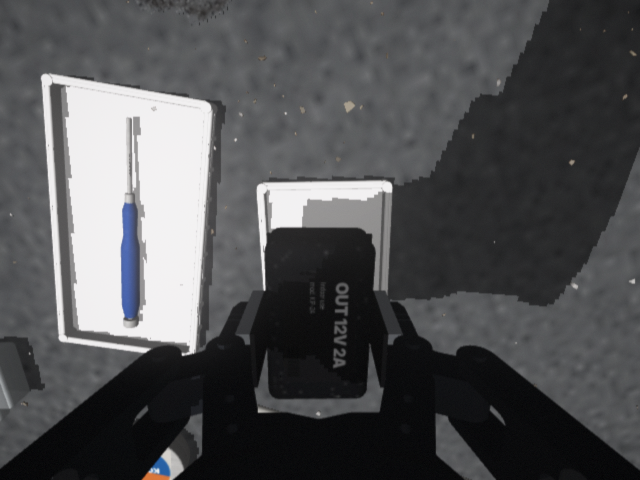

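The charger is held straight and level over the block tray at (320,312), and its near edge falls inside the tray. Lowering it.

Request:
send_rows:
  offset:
    - [-0.002,0.004,0.01]
    - [-0.002,0.004,0.025]
    - [-0.002,0.004,0.035]
    - [-0.002,0.004,0.043]
    - [-0.002,0.004,0.044]
    - [-0.002,0.004,0.044]
    - [-0.002,0.004,0.044]
  yaw: [0,0,0,0,0,0,0]
  gripper: [-1,-1,-1,-1,-1,-1,-1]

```text
time: 17.9
eef_pos: [0.577, -0.0609, 0.1918]
eef_rot: [[-0.994, -0.106, -0.001], [-0.106, 0.994, 0.0], [0.0, 0.0, -1.0]]
wrist_force: [-1.0, 0.3, 1.1]
width: 0.0439
grip_force: 42.7
```

```bash
python3 go.py .5765 -.061 .191 96.7
```

```text
t 17.9 p [ 0.577  -0.0609  0.1918] phi 96.1 q [  5.  36.  -2. 107.   2.  37.  98.] w 0.0439 F 42.7 wf [-1.   0.3  1.1] tilt [-0.001  0.    -1.   ]
off [ 0.0005 -0.0001  0.0008] yaw -0.011 dist 0.001
```

Request:
send_rows:
  offset:
    - [0,0,0]
    - [0,0,0]
    - [0,0,0]
    - [0,0,-0.03]
    - [0,0,-0.09]
    - [0.0,0.04,-0.15]
    - [0.0,0.1,-0.17]
    - [0.0,0.16,-0.17]
  yaw: [0,0,0,0,0,0,0,0]
  gripper: [0.4,0.4,0.4,0.4,0.4,0.4,0.4,0.4]

```text
time: 18.9
eef_pos: [0.5617, 0.0936, 0.3647]
eef_rot: [[-0.995, -0.104, 0.006], [-0.104, 0.995, 0.001], [-0.006, 0.0, -1.0]]
wrist_force: [1.1, 0.6, 0.3]
width: 0.0596
grip_force: 0.0
```

Request:
send_rows:
  offset:
    - [0.05,0.03,0]
    - [0.08,0.08,0]
    - [0.08,0.14,0]
    - [0.08,0.2,0]
    - [0.08,0.25,0]
    - [0.08,0.25,0]
  yaw: [0,0,0,0,0,0]
  gripper: [0.4,0.4,0.4,0.4,0.4,0.4]

```text
time: 19.65
eef_pos: [0.4528, 0.3379, 0.3617]
eef_rot: [[-0.994, -0.114, -0.0], [-0.114, 0.993, 0.003], [-0.0, 0.003, -1.0]]
wrist_force: [0.2, -0.8, 0.6]
width: 0.0604
grip_force: 0.0
```

```bash
python3 go.py; python3 - <<'E'
from station import robot
from h import *
c=robot.read_camera('top');px=c['pixels'];hsv=cv2.cvtColor(px,cv2.COLOR_RGB2HSV);H,S,V=[hsv[:,:,i] for i in range(3)]
cv2.imwrite('pics/top9.png',cv2.resize(px[130:350,190:450],None,fx=2.5,fy=2.5)[:,:,::-1])
yel=((H>22)&(H<35)&(S>150)).astype(np.uint8);blue=((H>100)&(H<130)&(S>120)).astype(np.uint8);dark=(V<60).astype(np.uint8)
for n,m,roi,z in [('charger',dark,(205,170,268,250),.034),('handle',blue,(268,165,335,268),.008),('pot_a',yel,(345,180,420,265),.018),('jar',yel,(410,250,445,282),.039),('lens',((V>150)).astype(np.uint8),(338,135,388,178),.029)]:
    print(n,*rect(c,blob(m,roi),z))
E
```

```text
t 19.65 p [0.4528 0.3379 0.3617] phi 96.5 q [-29.  21. -12. 104.   5.  55.  53.] w 0.0604 F 0.0 wf [ 0.2 -0.8  0.6] tilt [-0.     0.003 -1.   ]
charger [576.2 -63.7] 75.7 43.0 5.0
handle [ 586.3 -177.5] 70.6 6.0 -2.9
pot_a [ 581.5 -324.9] 22.5 20.7 -45.2
jar [ 469.9 -401.7] 33.5 33.5 43.4
lens [ 676.4 -290.3] 64.9 47.1 -82.4
```

View pics/top9.png

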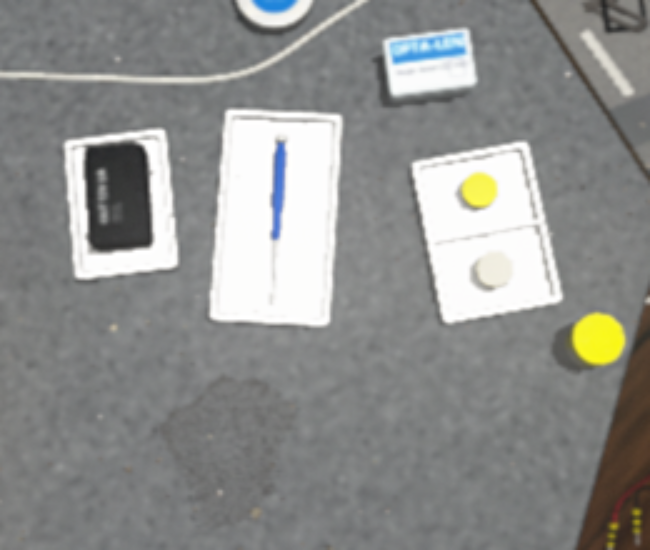

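The final top view shows the charger at (119,197), the driver at (278,215) and the pots at (479,190) and (493,270), all in their trays. The jar and lens box have not moved.

```bash
python3 -c "
from station import robot
print(robot.finish_job())"
```

```text
the job is handed in; nothing more can be done
None
```

I handed the job in at about 20 s of the 102 s; the last top view showed the driver, charger and both pots in their trays, with the jar and lens box unmoved, but no verdict came back.

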